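# Clamp a scaffold tube in a yoke vise with its fold-away crank

### The job

Clamp the aluminium tube in the pipe vise: first swing the folded grip of the crank on top of the vise upright, then wind the crank clockwise (seen from above) until the jaw comes down on the tube and you feel it grip firmly, about 4 N harder to wind at the grip than it ran before it touched. The tube is thin-walled, so do not force it on from there and dent it. Then fold the grip flat again so that nothing catches on it, let go, and leave the other things on the bench where they lie.

Things in the scene. Friction and masses are not known exactly. Their poses are not given: they have to be found in the camera images.
- vise: Grey yoke pipe vise bolted to the bench: base plate 150 x 100 mm, lower V jaw, upright yoke (legs 48 mm either side along vise x, bridge top 196 mm high, round boss on it to 207 mm) with a vertical screw through it that carries the upper jaw at its foot and the crank on its head. Origin: underside of the base on the screw axis; z up, the tube runs along vise y.
- tube: Aluminium tube, 48.3 mm outside diameter, 3 mm wall, 520 mm long, lying level and fixed in the V jaw and on a low stand at its +y end, its axis about 82 mm above the bench. Origin: middle of its axis; axis along y; the screw axis meets it 70 to 150 mm towards -y. The upper jaw's rubber pad starts about 1.5 to 8 mm above it; that gap is not measured, so feel for the touch.
- hub (a point): Point on the vertical screw axis level with the grip's fold hinge, about 240 mm above the bench; x points along the crank arm to the fold hinge, z up. The screw sinks 10 mm per clockwise turn (from above), with a steady friction of about 0.4 N m (5.3 N at the grip), and holds where it is left. From touch the effort rises, softly at first: 4 N more after about 50 mm of grip travel, 8 N after 75 mm.
- grip_hinge (a point): Fold hinge at the outer end of the crank arm, 75 mm from the screw axis, level with hub, same axes; the grip folds about the level line through it across the arm (y). The arm is a steel bar 16 mm wide, 10 mm thick, its top 13 mm below the hinge; on it a hub 32 mm across on the screw axis and a 25 mm counterweight on the far side. Nothing stands beside the arm.
- grip_end (a point): Centre of the grip's free end. The grip is a black round sleeve, 22 mm in diameter, from 12 to 68 mm off the fold hinge; it spins freely about its own length, so it can be held fast while the crank goes round. Folded, it lies level over the arm from the hinge back to the screw axis, 2 mm clear of the arm; unfolded, it stands straight up from the hinge.
- grip (a joint): Fold angle of the grip in rad: 0 = folded flat on the arm (the start), 1.57 = upright against its stop. A stiff friction hinge of about 0.06 N m (1.2 N felt 50 mm from the hinge), no spring: it stays where it is left. (Of the winding effort only a part is still felt whenever the hand stops; compare like with like.)
- wrench: Open-ended wrench, 220 mm, lying beside the vise. Bystander, to be left alone; origin: its underside.
- shackle: Steel bow shackle, about 62 x 62 x 20 mm, lying near the vise. Bystander, to be left alone; origin: its underside.
- turnbuckle: Rigging turnbuckle, 245 mm long, 36 mm wide, lying. Bystander, to be left alone; origin: its underside.
- hammer: Hammer, 280 mm, lying. Bystander, to be left alone; origin: its underside.
- bucket: White plastic bucket, 150 mm across, 130 mm high, with bolts in it. Bystander, to be left alone; origin: its underside.
- eye_nut: Lifting eye nut, 32 mm foot, 62 mm high, standing. Bystander, to be left alone; origin: its underside.
- coupler: Open half coupler for scaffold tube, 60 x 44 x 74 mm, beside the tube. Bystander, to be left alone; origin: its underside.

How it is judged (in metres and radians):
On the way, in this order (a step that is already met when the one before it is completed fails the run):
1. the grip is unfolded upright (fold angle above 1.4 rad) while the jaw is still clear of the tube (value of joint grip above 1.4 rad and contact force between tube and anything else below 1 N), for 0.2 s.
2. the jaw has been wound down on the tube with the grip unfolded (fold angle above 1.2 rad, jaw pressing with more than 90 N) (value of joint grip above 1.2 rad and contact force between tube and anything else above 90 N), for 0.2 s.
At the end, for the whole second after the job is handed in: The jaw, let go, presses on the tube with 90 to 390 N (90 N is about 2 N of grip force above the running friction, 390 N about 8 N above it) and the grip is folded flat on the arm (fold angle below 0.15 rad) (contact force between tube and anything else between 90 and 390 N and value of joint grip below 0.15 rad); the robot touches nothing.
It fails at once if the jaw dents the tube: it presses with more than 390 N (about 8 N at the grip above the running friction) (contact force between tube and anything else above 390 N).
It fails at once if a bystander is shoved more than 40 mm or knocked away (distance of any of wrench, shackle, turnbuckle, hammer, bucket, eye_nut, coupler from where it was at the start of the episode above 0.04 m).
It also fails if it takes over 72 s, if anything falls off the work surface, if the arm or the gripper's body presses on something with over 40 N, if the wrist force passes 120 N, or if a joint passes its speed limit or range.

### The arm

A 6-joint arm with a two-finger parallel gripper is mounted at the origin on the work surface. World frame = base frame: x ahead of the robot, y to its left, z up, the work surface at z = 0. Lengths are in m, angles in degrees, forces in N, time in s.
With the tool pointing down it reaches from about 0.3 to 0.875 m from the base axis. Payload 4.2 kg.
Tool frame: the origin (TCP) lies midway between the tips of the shut fingers; the grasp point (between the pads) lies 19 mm behind it; z points along the fingers, y is the line along which they close (so a half turn about z gives the same grasp; the last joint's range is limited). The gripper opens to 85 mm and grips with 20 to 120 N. Pads are 22 mm wide; open, the fingers measure 114 mm over their backs; the gripper's body (76 mm by 85 mm) begins 54 mm behind the grasp point. The pads swing forward as they close: fully open they stand 13 mm farther back than shut.
Start: joints at [-70.417, 18.312, 89.639, -0, 72.044, -1.146], TCP at [0.204, -0.538, 0.231] pointing down, gripper open.
Joint ranges: [-177.97, 177.97], [-48.28, 115.42], [12.27, 149.76], [-77.06, 257.06], [2.81, 150.46], [-146.56, 146.56]. Speed limits (degrees/s): [147.25, 147.25, 180, 180, 180, 180].

### API

Orientations are given as a 3x3 rotation matrix whose columns are the frame's x, y, z axes.
In Python, from workcell import robot gives the robot as it stands.
- The arm moves only by the tool pendant, called after "Request:" as a command line: name --pt "numbers of a row" for each row, then --argument value for the rest. Schema: {"type":"object","properties":{"increments":{"type":"array","items":{"type":"array","items":{"type":"number"},"minItems":7,"maxItems":7},"minItems":1,"maxItems":10},"only":{"type":"string"},"quiet":{"type":"boolean"},"lines":{"type":"string"}},"required":["increments"],"additionalProperties":false}. increments is a list of rows, 1 to 10 of them, each of 7 numbers: the opening from 0.0 (shut) to 1.0 (fully open), then dx, dy, dz in m, then a rotation vector rx, ry, rz in degrees; each row is the pose to reach, as a shift and turn from the pose commanded when the call began, along the tool's axes at that moment; what a row does not reach only later rows make up. A row lasts 1/12 s, in which the tool goes at most 0.0417 m and 7.16 degrees, less where a joint would pass 70% of its speed; a pose out of reach is approached as far as the arm can. The fingers move at their own pace and stop on an object; the grip force is fixed at half the most. Time passes only in rows, so rows that do not move let the fingers close. The tool returns the time, the measured TCP pose, the force, the opening and the grip force at its end. only (a regular expression) keeps the lines of the reply that match it, lines (a string "A,B") keeps lines A to B, and quiet returns only ok. Input that does not fit is refused with a message, and nothing moves.
- robot.get_obs(): the state, without advancing time (a new reading comes with each control period).
- robot.get_image(name): name is "scene" or "top"; returns a dict with "image" (480x640x3 uint8, blue, green, red), "intrinsics" (3x3 intrinsics, pixels), "origin" and "orientation" of the camera in the world. Camera axes: x right, y down, z forward; pixel columns grow to the right and rows downward; lengths in m; the calibration is good to about 2 mm. A picture is of the moment at which its call begins. There is no depth.
- robot.hand_in(): hands the job in; it is judged then, once.
The state is a dict: "clock": time; "joint_positions": joint angles; "joint_velocities": joint speeds; "tau": joint torques, N m; "eef_pos": TCP position; "tool_rot": TCP orientation; "wrist_force": force on the tool from outside, world axes, zero at the start; "wrist_torque": the same for the moment, N m; "width": opening from 0.0 (shut) to 1.0 (fully open); "gripper_force": force on a finger pad.
Only numpy, scipy, OpenCV 4.12 (cv2) and the standard library are available. Lean on these libraries where they do the work, as an engineer would, in place of code of your own. Each camera call takes 0.05 s, during which the arm holds its last target. There are 200 camera calls.

## Working session

There is one attempt and no reset: what is moved stays moved. The work goes in short steps, Python scripts to look and compute and a tool call to move; the robot and the scene stay as the last step left them, time stands still between calls to the robot, and variables do not carry over. Pictures are saved under pics/ and viewed, at most 10 in all, crops included, and the job is handed in when it is done.

```bash
mkdir -p pics; ls; python3 - <<'E'
from workcell import robot
import cv2,numpy as np
o=robot.get_obs();print(o)
for n in("scene","top"):
    d=robot.get_image(n);cv2.imwrite(f"pics/{n}0.png",d["image"]);print(n,d["intrinsics"],d["origin"],d["orientation"])
E
```

```text
pics
{'clock': 0.0, 'joint_positions': array([-7.04138553e+01,  1.83522443e+01,  8.97095238e+01, -2.74574517e-04,
        7.20431077e+01, -1.14792073e+00]), 'joint_velocities': array([ 0.1177076 , -0.05941161, -0.00654736,  0.01049425,  0.04127426,
       -0.08761055]), 'tau': array([-1.57208826e-03, -4.15532005e+01, -2.34162837e+01, -1.69853511e-04,
        8.04752897e-03, -1.58018469e-05]), 'eef_pos': array([ 0.20338197, -0.53729917,  0.23045509]), 'tool_rot': array([[ 9.35233191e-01,  3.54031773e-01, -6.17897481e-04],
       [ 3.54032311e-01, -9.35231605e-01,  1.72298723e-03],
       [ 3.21149692e-05, -1.83015052e-03, -9.99998325e-01]]), 'wrist_force': array([-1.08535539,  0.36342268, -0.12534025]), 'wrist_torque': array([ 0.03841213,  0.0211076 , -0.02320543]), 'gripper_force': 0.0, 'width': 0.9996322029308251}
scene [[551.9900121    0.         325.07783395]
 [  0.         551.9900121  246.15597081]
 [  0.           0.           1.        ]] [ 1.36569815 -0.55432103  0.97163467] [[ 0.54815691  0.502702   -0.66844199]
 [ 0.83634647 -0.33611727  0.43307015]
 [-0.00696967 -0.7964395  -0.60467805]]
top [[580.01708327   0.         314.78415639]
 [  0.         580.01708327 242.43832858]
 [  0.           0.           1.        ]] [0.17608745 0.00829376 1.51565015] [[ 3.65668211e-02 -9.77325410e-01  2.08561527e-01]
 [-9.99331167e-01 -3.58229609e-02  7.34399143e-03]
 [ 2.93821977e-04 -2.08690580e-01 -9.77981674e-01]]
```

View pics/scene0.png

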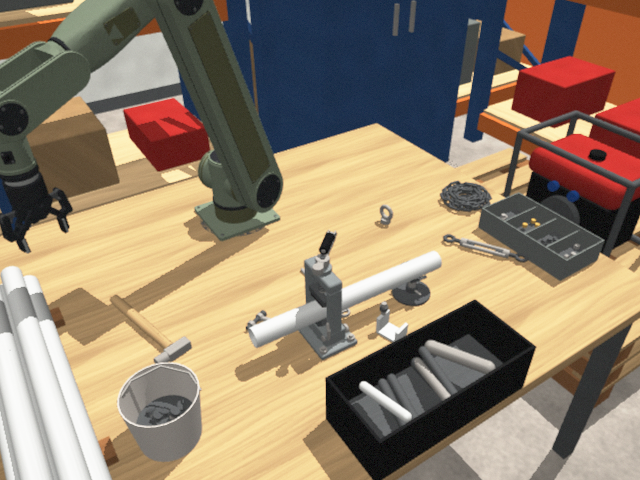

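View pics/top0.png

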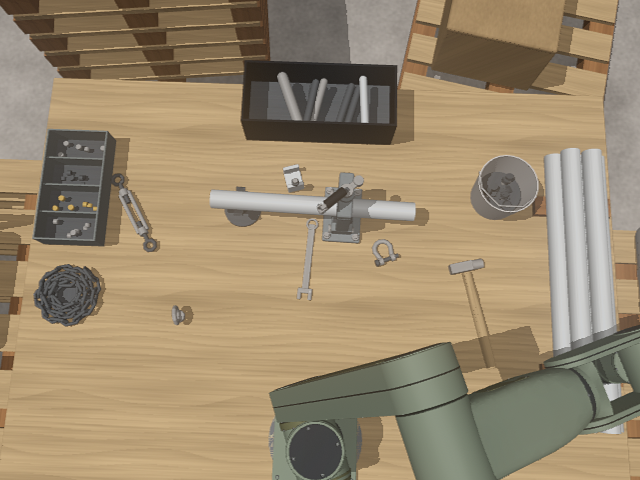

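The vise stands at about (320,300) in the scene picture, with the crank at (325,245). In the top picture the crank is at (337,195). I'll zoom in on both.

```bash
python3 - <<'E'
import cv2,numpy as np
a=cv2.imread("pics/scene0.png")[222:282,290:350];b=cv2.imread("pics/top0.png")[165:225,310:370]
f=lambda x:cv2.resize(x,(390,390),interpolation=cv2.INTER_CUBIC)
cv2.imwrite("pics/z0.png",np.hstack([f(a),f(b)]))
E
```

```text
(no output)
```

View pics/z0.png

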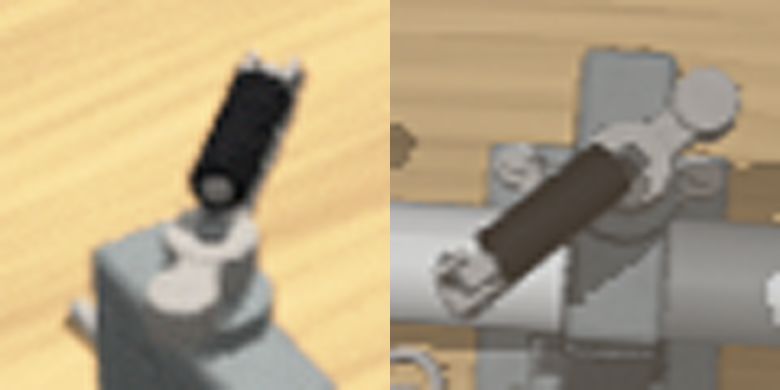

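```bash
cat > h.py <<'E'
import numpy as np
from workcell import robot
C={"scene":(551.99,325.078,246.156,np.array([1.36569815,-.55432103,.97163467]),np.array([[.54815691,.502702,-.66844199],[.83634647,-.33611727,.43307015],[-.00696967,-.7964395,-.60467805]])),
"top":(580.017,314.784,242.438,np.array([.17608745,.00829376,1.51565015]),np.array([[.0365668211,-.97732541,.208561527],[-.999331167,-.0358229609,.00734399143],[.000293821977,-.20869058,-.977981674]]))}
def ray(n,u,v):
    f,cx,cy,o,R=C[n];return o,R@np.array([(u-cx)/f,(v-cy)/f,1])
def atz(n,u,v,z):
    o,d=ray(n,u,v);return o+d*(z-o[2])/d[2]
def tri(a,b):
    (o1,d1),(o2,d2)=ray("scene",*a),ray("top",*b)
    s=np.linalg.lstsq(np.c_[d1,-d2],o2-o1,rcond=None)[0];p=o1+s[0]*d1;q=o2+s[1]*d2
    return (p+q)/2,np.linalg.norm(p-q)
def px(n,p):
    f,cx,cy,o,R=C[n];c=R.T@(np.asarray(p)-o);return f*c[:2]/c[2]+[cx,cy]
E
python3 - <<'E'
from h import *
for n,a,b in [("inner",(323.4,251.2),(345.1,190.4)),("outer",(331.5,234.3),(326.5,204.7)),("cw",(318.2,265.8),(358.5,180.4))]:
    print(n,*tri(a,b),atz("top",*b,.24),atz("scene",*a,.24))
E
```

```text
inner [ 0.57235708 -0.04605721  0.24251872] 0.002198743909766045 [ 0.57259116 -0.04712713  0.24      ] [ 0.57000259 -0.04325027  0.24      ]
outer [ 0.53624214 -0.00300578  0.24805528] 0.0057826723593144445 [ 0.53704877 -0.00560977  0.24      ] [0.52797693 0.005959   0.24      ]
cw [ 0.5999099  -0.07692802  0.23463119] 0.0017410452428245078 [ 0.59770695 -0.07733026  0.24      ] [ 0.6058034  -0.07959091  0.24      ]
```

```bash
cat >> h.py <<'E'
from scipy.spatial.transform import Rotation as Ro
AZ=np.radians(130.5);H=np.array([.528,.0045,.24])
def frame(az,tilt):  # x along az, z down, then turned by tilt deg about tool y (z towards x)
    c,s=np.cos(az),np.sin(az);R=np.array([[c,s,0],[s,-c,0],[0,0,-1.]])
    return R@Ro.from_euler('y',tilt,degrees=True).as_matrix()
def rel(p,R):
    o=robot.get_obs();T=o["tool_rot"];d=T.T@(np.asarray(p)-o["eef_pos"])
    return d.round(4),Ro.from_matrix(T.T@R).as_rotvec(degrees=True).round(1),o["wrist_force"].round(1)
E
python3 - <<'E'
from h import *
a=np.array([np.cos(AZ),np.sin(AZ),0])
R=frame(AZ,30);G=H-.042*a;print(G+.019*R[:,2])
print(rel([.204,-.538,.40],frame(AZ,0)),rel(G+.019*R[:,2]+[0,0,.15],frame(AZ,0)))
E
```

```text
[ 0.54910706 -0.02021319  0.22354552]
(array([ 0.0004,  0.0005, -0.1694]), array([-1.000e-01, -1.000e-01, -1.098e+02]), array([ 0.2, -0.1,  0.1])) (array([ 0.5064, -0.3615, -0.1424]), array([-1.000e-01, -1.000e-01, -1.098e+02]), array([ 0.2, -0.1,  0.1]))
```

Request:
pendant --pt "1 0 0 -0.16 0 0 -30" --pt "1 0 0 -0.16 0 0 -30" --pt "1 0 0 -0.16 0 0 -30" --pt "1 0 0 -0.16 0 0 -30" --pt "1 0.506 -0.3615 -0.16 0 0 -109.8" --pt "1 0.506 -0.3615 -0.16 0 0 -109.8" --pt "1 0.506 -0.3615 -0.16 0 0 -109.8" --pt "1 0.506 -0.3615 -0.16 0 0 -109.8" --pt "1 0.506 -0.3615 -0.16 0 0 -109.8" --pt "1 0.506 -0.3615 -0.16 0 0 -109.8"

```text
clock: 0.93
eef_pos: [0.3428, -0.3279, 0.391]
tool_rot: [[-0.047, 0.999, -0.0], [0.999, 0.047, 0.0], [0.0, -0.0, -1.0]]
wrist_force: [1.0, -0.0, 0.3]
width: 1.001
gripper_force: 0.0
```

```bash
python3 - <<'E'
from h import *
a=np.array([np.cos(AZ),np.sin(AZ),0])
R=frame(AZ,30);G=H-.042*a
print(rel(G+.019*R[:,2]+[0,0,.13],R))
E
```

```text
(array([0.2978, 0.2204, 0.0375]), array([  9.9,  28.9, -36.9]), array([ 1. , -0. ,  0.3]))
```

Request:
pendant --pt "1 0.298 0.22 0.0375 9.9 28.9 -36.9" --pt "1 0.298 0.22 0.0375 9.9 28.9 -36.9" --pt "1 0.298 0.22 0.0375 9.9 28.9 -36.9" --pt "1 0.298 0.22 0.0375 9.9 28.9 -36.9" --pt "1 0.298 0.22 0.0375 9.9 28.9 -36.9" --pt "1 0.298 0.22 0.0375 9.9 28.9 -36.9" --pt "1 0.298 0.22 0.0375 9.9 28.9 -36.9" --pt "1 0.298 0.22 0.0375 9.9 28.9 -36.9" --pt "1 0.298 0.22 0.0375 9.9 28.9 -36.9" --pt "1 0.298 0.22 0.0375 9.9 28.9 -36.9"

```text
clock: 1.77
eef_pos: [0.5525, -0.0178, 0.3512]
tool_rot: [[-0.561, 0.761, -0.326], [0.657, 0.649, 0.383], [0.504, 0.001, -0.864]]
wrist_force: [-1.2, 0.3, -0.9]
width: 0.998
gripper_force: 0.0
```

```bash
python3 - <<'E'
from h import *
import cv2
a=np.array([np.cos(AZ),np.sin(AZ),0])
R=frame(AZ,30);G=H-.042*a
print(rel(G+.019*R[:,2],R))
A=robot.get_image("scene")["image"][170:320,240:400]
B=robot.get_image("top")["image"][120:270,260:420]
f=lambda x:cv2.resize(x,(400,375),interpolation=cv2.INTER_CUBIC)
cv2.imwrite("pics/z1.png",np.hstack([f(A),f(B)]))
E
```

```text
(array([-0.064 , -0.0042,  0.1105]), array([ 0.1, -0.2, -0. ]), array([-1.2,  0.3, -0.9]))
```

View pics/z1.png

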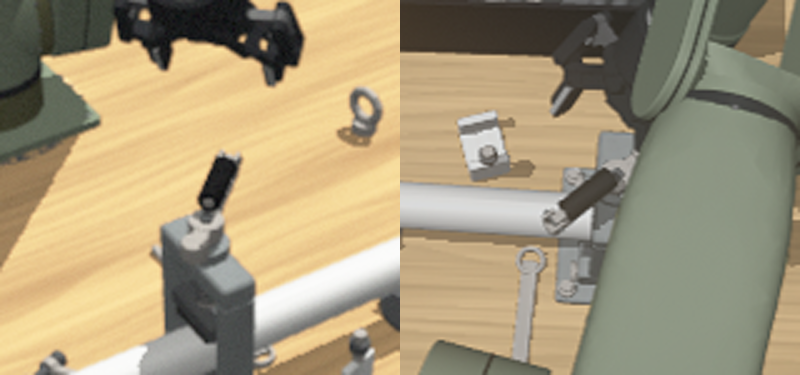

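The gripper hangs above the grip: fingers at (150,50) and (285,60) in the left panel, folded grip at (215,185). I'll go straight down over it.

Request:
pendant --pt "1 -0.016 -0.0042 0.028 0 0 0" --pt "1 -0.032 -0.0042 0.055 0 0 0" --pt "1 -0.046 -0.0042 0.08 0 0 0" --pt "1 -0.055 -0.0042 0.095 0 0 0" --pt "1 -0.060 -0.0042 0.1035 0 0 0" --pt "1 -0.064 -0.0042 0.1105 0 0 0" --pt "1 -0.064 -0.0042 0.1105 0 0 0" --pt "1 -0.064 -0.0042 0.1105 0 0 0"

```text
clock: 2.53
eef_pos: [0.547, -0.0265, 0.227]
tool_rot: [[-0.558, 0.765, -0.321], [0.663, 0.644, 0.382], [0.499, 0.001, -0.866]]
wrist_force: [1.2, 0.4, -0.3]
width: 1.0
gripper_force: 0.0
```

```bash
python3 - <<'E'
from h import *
import cv2
a=np.array([np.cos(AZ),np.sin(AZ),0])
R=frame(AZ,30);G=H-.042*a
print(rel(G+.019*R[:,2],R))
A=robot.get_image("scene")["image"][190:310,260:388]
B=robot.get_image("top")["image"][135:255,270:398]
f=lambda x:cv2.resize(x,(400,375),interpolation=cv2.INTER_CUBIC)
cv2.imwrite("pics/z2.png",np.hstack([f(A),f(B)]))
E
```

```text
(array([0.0013, 0.0056, 0.0047]), array([ 0.2,  0. , -0.3]), array([ 1.2,  0.4, -0.3]))
```

View pics/z2.png

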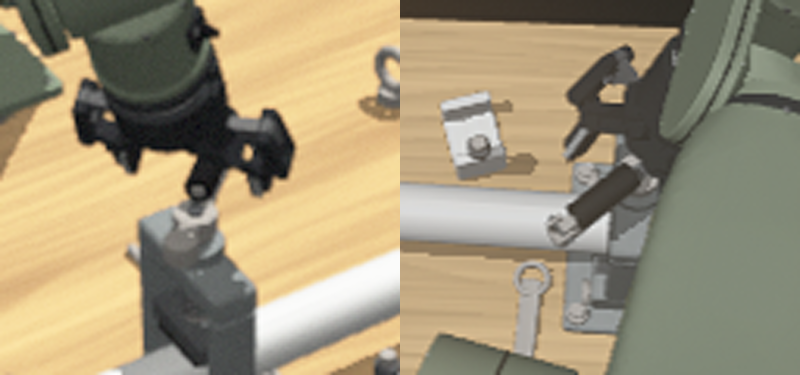

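The visible fingertip at (572,155) in the right panel is where the calculation puts it, and the grip lies between the fingers. I'll take up the small remainder and close.

Request:
pendant --pt "1 0.001 0.0056 0.0045 0 0 0" --pt "1 0.001 0.0056 0.0045 0 0 0" --pt "0 0.001 0.0056 0.0045 0 0 0" --pt "0 0.001 0.0056 0.0045 0 0 0" --pt "0 0.001 0.0056 0.0045 0 0 0" --pt "0 0.001 0.0056 0.0045 0 0 0" --pt "0 0.001 0.0056 0.0045 0 0 0" --pt "0 0.001 0.0056 0.0045 0 0 0" --pt "0 0.001 0.0056 0.0045 0 0 0"

```text
clock: 3.38
eef_pos: [0.5501, -0.0196, 0.2229]
tool_rot: [[-0.559, 0.765, -0.32], [0.662, 0.644, 0.383], [0.499, 0.002, -0.867]]
wrist_force: [4.8, 1.8, -0.6]
width: 0.24
gripper_force: 58.5
```

```bash
python3 - <<'E'
from h import *
a=np.array([np.cos(AZ),np.sin(AZ),0])
R=frame(AZ,30);G=H-.042*a
print(rel(G+.019*R[:,2],R))
o=robot.get_obs();T=o["tool_rot"];p=o["eef_pos"]
r=T.T@(p-H)
print(r)
for t in (10,20,30,40,50,60,70,80,85,90): 
    q=Ro.from_euler('y',-t,degrees=True); print(t,(q.apply(r)-r).round(4))
E
```

```text
(array([ 0.0005, -0.0012, -0.0005]), array([ 0.3,  0.1, -0.3]), array([ 4.8,  1.8, -0.6]))
[-0.03686581  0.001374   -0.00144815]
10 [ 0.0008  0.     -0.0064]
20 [ 0.0027 -0.     -0.0125]
30 [ 0.0057  0.     -0.0182]
40 [ 0.0096  0.     -0.0234]
50 [ 0.0143  0.     -0.0277]
60 [ 0.0197  0.     -0.0312]
70 [ 0.0256 -0.     -0.0337]
80 [ 0.0319 -0.     -0.0351]
85 [ 0.0351 -0.     -0.0354]
90 [ 0.0383  0.     -0.0354]
```

Request:
pendant --pt "0 0.0003 0 -0.0032 0 -5 0" --pt "0 0.0008 0 -0.0064 0 -10 0" --pt "0 0.0018 0 -0.0095 0 -15 0" --pt "0 0.0027 0 -0.0125 0 -20 0" --pt "0 0.0042 0 -0.0154 0 -25 0" --pt "0 0.0057 0 -0.0182 0 -30 0" --pt "0 0.0077 0 -0.0208 0 -35 0" --pt "0 0.0096 0 -0.0234 0 -40 0" --pt "0 0.0096 0 -0.0234 0 -40 0"

```text
clock: 4.13
eef_pos: [0.5532, -0.0231, 0.2501]
tool_rot: [[-0.636, 0.762, 0.123], [0.749, 0.648, -0.14], [-0.186, 0.003, -0.983]]
wrist_force: [8.9, -4.6, -1.1]
width: 0.242
gripper_force: 59.0
```

```bash
python3 - <<'E'
from h import *
o=robot.get_obs();T=o["tool_rot"];p=o["eef_pos"];a=np.array([np.cos(AZ),np.sin(AZ),0])
r=T.T@(p-H+.002*a)
print(r,o["joint_positions"].round(0))
for t in (10,20,30,40,50,55): 
    q=Ro.from_euler('y',-t,degrees=True); print(t,(q.apply(r)-r-.0*r).round(4))
E
```

```text
[-0.03662758  0.00131003 -0.00333189] [  1.  12.  96.  -9.  65. -36.]
10 [ 0.0011  0.     -0.0063]
20 [ 0.0033 -0.     -0.0123]
30 [ 0.0066  0.     -0.0179]
40 [ 0.0107  0.     -0.0228]
50 [ 0.0156  0.     -0.0269]
55 [ 0.0183  0.     -0.0286]
```

Request:
pendant --pt "0 0.0005 0 -0.0032 0 -5 0" --pt "0 0.0011 0 -0.0063 0 -10 0" --pt "0 0.0022 0 -0.0093 0 -15 0" --pt "0 0.0033 0 -0.0123 0 -20 0" --pt "0 0.005 0 -0.0151 0 -25 0" --pt "0 0.0066 0 -0.0179 0 -30 0" --pt "0 0.0107 0 -0.0228 0 -37 0" --pt "0 0.013 0 -0.025 0 -44 0" --pt "0 0.0156 0 -0.0269 0 -50 0" --pt "0 0.0156 0 -0.0269 0 -50 0"

```text
clock: 4.97
eef_pos: [0.5403, -0.0084, 0.2761]
tool_rot: [[-0.315, 0.763, 0.565], [0.366, 0.647, -0.669], [-0.875, -0.004, -0.483]]
wrist_force: [15.5, -18.1, 9.2]
width: 0.239
gripper_force: 60.6
```

```bash
python3 - <<'E'
from h import *
import cv2
o=robot.get_obs();print(o["joint_positions"].round(0),o["tool_rot"][:,2],o["wrist_torque"])
A=robot.get_image("scene")["image"][190:310,260:388]
B=robot.get_image("top")["image"][135:255,270:398]
f=lambda x:cv2.resize(x,(400,375),interpolation=cv2.INTER_CUBIC)
cv2.imwrite("pics/z3.png",np.hstack([f(A),f(B)]))
E
```

```text
[ 28.  11. 120. -74.  63.  33.] [ 0.5648502  -0.66882714 -0.48333685] [-1.43020888 -1.49523649  0.01067462]
```

View pics/z3.png

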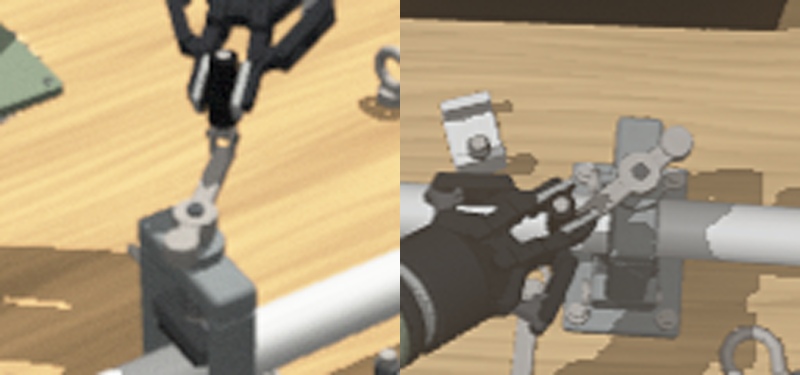

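The grip stands upright: its end is at (562,205) in the right panel, and the bare arm runs to the hub at (642,170). I'll let go, back off and refine the positions.

Request:
pendant --pt "1 0 0 0 0 0 0" --pt "1 0 0 0 0 0 0" --pt "1 0 0 0 0 0 0" --pt "1 0 0 0 0 0 0" --pt "1 0 0 -0.03 0 0 0" --pt "1 0 0 -0.06 0 0 0" --pt "1 0 0 -0.1 0 0 0" --pt "1 0 0 -0.1 0 0 0" --pt "1 0 0 -0.1 0 0 0"

```text
clock: 5.82
eef_pos: [0.4824, 0.0607, 0.3223]
tool_rot: [[-0.322, 0.762, 0.561], [0.382, 0.647, -0.66], [-0.866, 0.002, -0.5]]
wrist_force: [-1.0, -0.6, 0.1]
width: 1.0
gripper_force: 0.0
```

```bash
python3 - <<'E'
from h import *
import cv2
print(atz("top",347.4,189.4,.23),atz("top",321.8,200.6,.308),atz("top",358.6,180.4,.227))
A=robot.get_image("scene")["image"][190:310,260:388]
B=robot.get_image("top")["image"][135:255,270:398]
f=lambda x:cv2.resize(x,(400,375),interpolation=cv2.INTER_CUBIC)
cv2.imwrite("pics/z4.png",np.hstack([f(A),f(B)]))
E
```

```text
[ 0.57830346 -0.05281298  0.23      ] [0.52662261 0.00558465 0.308     ] [ 0.60201215 -0.07843518  0.227     ]
```

View pics/z4.png

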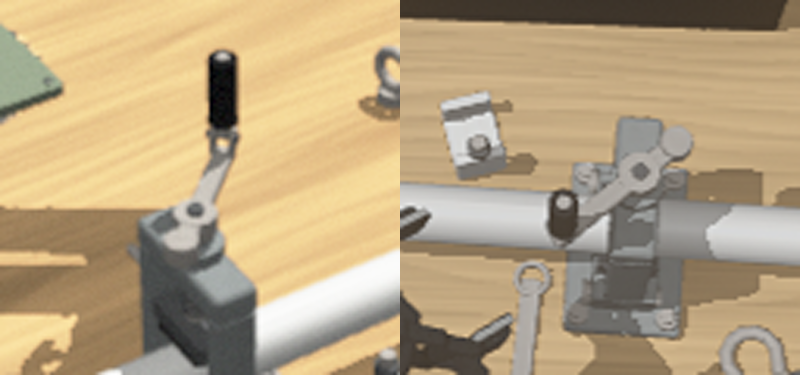

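The top picture confirms the grip is upright and nothing else has moved. The grip end is at (564,202) and the hub at (641,171) in the right panel. Next I'll grip it vertically from above.

```bash
python3 - <<'E'
from h import *
print(tri((331,207.6),(322.5,199.6)),tri((322.7,257.2),(347.1,189.7)))
print(rel([.5275,.0048,.38],frame(AZ,0)),rel([.5275,.0048,.267],frame(AZ,0)))
E
```

```text
(array([0.52783029, 0.00440798, 0.31223666]), np.float64(0.0005645071288200707)) (array([ 0.57751613, -0.05120047,  0.23168816]), np.float64(0.0019630138979930944))
(array([-0.0862, -0.0003,  0.0315]), array([-0.2, 60. , -0.3]), array([ 0. , -1. , -0.2])) (array([ 0.0116, -0.0002,  0.088 ]), array([-0.2, 60. , -0.3]), array([ 0. , -1. , -0.2]))
```

Request:
pendant --pt "1 -0.04 0 0.0 -0.2 20 -0.3" --pt "1 -0.086 -0.0003 0.0315 -0.2 60 -0.3" --pt "1 -0.086 -0.0003 0.0315 -0.2 60 -0.3" --pt "1 -0.086 -0.0003 0.0315 -0.2 60 -0.3" --pt "1 -0.086 -0.0003 0.0315 -0.2 60 -0.3" --pt "1 -0.086 -0.0003 0.0315 -0.2 60 -0.3" --pt "1 -0.086 -0.0003 0.0315 -0.2 60 -0.3" --pt "1 -0.086 -0.0003 0.0315 -0.2 60 -0.3" --pt "1 -0.086 -0.0003 0.0315 -0.2 60 -0.3" --pt "1 -0.086 -0.0003 0.0315 -0.2 60 -0.3"

```text
clock: 6.75
eef_pos: [0.5297, 0.0005, 0.3784]
tool_rot: [[-0.643, 0.766, -0.004], [0.766, 0.643, 0.001], [0.004, -0.002, -1.0]]
wrist_force: [-0.6, -0.7, -0.5]
width: 0.997
gripper_force: 0.0
```

```bash
python3 - <<'E'
from h import *
robot.get_image("top");robot.get_image("top");robot.get_image("top");robot.get_image("top")
print(rel([.5278,.0044,.267],frame(AZ,0)))
E
```

```text
(array([-0.0008,  0.0006,  0.1124]), array([-0.1,  0. , -0.1]), array([ 0.1, -0.3, -0. ]))
```

Request:
pendant --pt "1 -0.001 0.0006 0.04 0 0 0" --pt "1 -0.001 0.0006 0.075 0 0 0" --pt "1 -0.001 0.0006 0.1 0 0 0" --pt "1 -0.001 0.0006 0.112 0 0 0" --pt "1 -0.001 0.0006 0.112 0 0 0" --pt "0 -0.001 0.0006 0.112 0 0 0" --pt "0 -0.001 0.0006 0.112 0 0 0" --pt "0 -0.001 0.0006 0.112 0 0 0" --pt "0 -0.001 0.0006 0.112 0 0 0" --pt "0 -0.001 0.0006 0.112 0 0 0"

```text
clock: 7.78
eef_pos: [0.5291, 0.0048, 0.2693]
tool_rot: [[-0.649, 0.761, 0.002], [0.761, 0.649, 0.0], [-0.001, 0.002, -1.0]]
wrist_force: [0.1, 0.1, 0.3]
width: 0.301
gripper_force: 0.0
```

```bash
cat >> h.py <<'E'
HUB=np.array([.5775,-.0512])
def stat(n=4):
    fs=[]
    for i in range(n):
        o=robot.get_obs();fs.append(o["wrist_force"]);robot.get_image("top")
    r=o["eef_pos"][:2]-HUB;th=np.arctan2(r[1],r[0]);u=np.r_[np.cos(th),np.sin(th)];cw=np.r_[u[1],-u[0]]
    F=np.array(fs)[:,:2]
    print("th %.1f R %.4f z %.4f t %.2f"%(np.degrees(th),np.hypot(*r),o["eef_pos"][2],o["clock"]),"resist(first..):",(-F@cw).round(1),"radial",(F@u).round(1),"Fz",np.mean(np.array(fs)[:,2]).round(1))
def arc(th0,dth,n,R=.0748):   # rows in tool axes for commanded crank angle th0 -> th0-dth
    T=frame(AZ,0)
    for k in range(1,n+1):
        a0,a1=np.radians(th0),np.radians(th0-dth*k/n)
        d=np.r_[R*(np.cos(a1)-np.cos(a0)),R*(np.sin(a1)-np.sin(a0)),-.01*dth*k/n/360]
        print("[0,%.4f,%.4f,%.4f,0,0,0]"%tuple(T.T@d),end=",")
    print()
E
python3 - <<'E'
from h import *
stat(); arc(131.8,40,10)
E
```

```text
th 131.0 R 0.0740 z 0.2693 t 7.93 resist(first..): [-0.1  0.3  0.4  1.5] radial [-0.   0.6  1.   1. ] Fz 3.5
[0,-0.0001,0.0052,0.0001,0,0,0],[0,-0.0005,0.0104,0.0002,0,0,0],[0,-0.0013,0.0156,0.0003,0,0,0],[0,-0.0024,0.0207,0.0004,0,0,0],[0,-0.0039,0.0257,0.0006,0,0,0],[0,-0.0058,0.0306,0.0007,0,0,0],[0,-0.0080,0.0353,0.0008,0,0,0],[0,-0.0105,0.0399,0.0009,0,0,0],[0,-0.0133,0.0443,0.0010,0,0,0],[0,-0.0164,0.0485,0.0011,0,0,0],
```

Request:
pendant --pt "0 0 0.005 0 0 0 0" --pt "0 -0.0005 0.0104 0.0002 0 0 0" --pt "0 -0.0013 0.0156 0.0003 0 0 0" --pt "0 -0.0024 0.0207 0.0004 0 0 0" --pt "0 -0.0039 0.0257 0.0006 0 0 0" --pt "0 -0.0058 0.0306 0.0007 0 0 0" --pt "0 -0.008 0.0353 0.0008 0 0 0" --pt "0 -0.0105 0.0399 0.0009 0 0 0" --pt "0 -0.0133 0.0443 0.001 0 0 0" --pt "0 -0.0164 0.0485 0.0011 0 0 0"

```text
clock: 8.82
eef_pos: [0.5757, 0.0235, 0.2682]
tool_rot: [[-0.649, 0.761, -0.001], [0.761, 0.649, -0.0], [0.0, -0.001, -1.0]]
wrist_force: [-5.4, -0.6, 7.4]
width: 0.239
gripper_force: 58.8
```

```bash
python3 - <<'E'
from h import *
stat(); arc(91.8,20,6);arc(71.8,20,6);arc(51.8,20,6)
E
```

```text
th 90.6 R 0.0748 z 0.2681 t 8.97 resist(first..): [5.4 3.2 1.8 1.7] radial [-0.5 -0.9 -0.7 -0.9] Fz 7.2
[0,-0.0028,0.0033,0.0001,0,0,0],[0,-0.0058,0.0065,0.0002,0,0,0],[0,-0.0090,0.0094,0.0003,0,0,0],[0,-0.0124,0.0122,0.0004,0,0,0],[0,-0.0159,0.0148,0.0005,0,0,0],[0,-0.0195,0.0171,0.0006,0,0,0],
[0,-0.0038,0.0022,0.0001,0,0,0],[0,-0.0077,0.0041,0.0002,0,0,0],[0,-0.0117,0.0058,0.0003,0,0,0],[0,-0.0158,0.0072,0.0004,0,0,0],[0,-0.0200,0.0085,0.0005,0,0,0],[0,-0.0242,0.0094,0.0006,0,0,0],
[0,-0.0043,0.0007,0.0001,0,0,0],[0,-0.0086,0.0012,0.0002,0,0,0],[0,-0.0130,0.0014,0.0003,0,0,0],[0,-0.0173,0.0014,0.0004,0,0,0],[0,-0.0217,0.0011,0.0005,0,0,0],[0,-0.0260,0.0006,0.0006,0,0,0],
```

Request:
pendant --pt "0 -0.0028 0.0033 0.0001 0 0 0" --pt "0 -0.0058 0.0065 0.0002 0 0 0" --pt "0 -0.009 0.0094 0.0003 0 0 0" --pt "0 -0.0124 0.0122 0.0004 0 0 0" --pt "0 -0.0159 0.0148 0.0005 0 0 0" --pt "0 -0.0195 0.0171 0.0006 0 0 0" --only "wrist"

```text
wrist_force: [-5.0, 0.1, 8.2]
```

```bash
python3 -c "
from h import *
stat(2)"
```

```text
th 70.8 R 0.0752 z 0.2676 t 9.57 resist(first..): [4.8 3.7] radial [-1.6 -1.5] Fz 8.2
```

Request:
pendant --pt "0 -0.0038 0.0022 0.0001 0 0 0" --pt "0 -0.0077 0.0041 0.0002 0 0 0" --pt "0 -0.0117 0.0058 0.0003 0 0 0" --pt "0 -0.0158 0.0072 0.0004 0 0 0" --pt "0 -0.02 0.0085 0.0005 0 0 0" --pt "0 -0.0242 0.0094 0.0006 0 0 0" --only "wrist"

```text
wrist_force: [-5.1, 2.7, 7.8]
```

```bash
python3 -c "
from h import *
stat(2);arc(31.8,20,6)"
```

```text
th 51.2 R 0.0756 z 0.2670 t 10.17 resist(first..): [5.7 4. ] radial [-1.1 -2.7] Fz 7.6
[0,-0.0043,-0.0008,0.0001,0,0,0],[0,-0.0085,-0.0018,0.0002,0,0,0],[0,-0.0127,-0.0031,0.0003,0,0,0],[0,-0.0167,-0.0046,0.0004,0,0,0],[0,-0.0207,-0.0064,0.0005,0,0,0],[0,-0.0246,-0.0083,0.0006,0,0,0],
```

Request:
pendant --pt "0 -0.0043 0.0007 0.0001 0 0 0" --pt "0 -0.0086 0.0012 0.0002 0 0 0" --pt "0 -0.013 0.0014 0.0003 0 0 0" --pt "0 -0.0173 0.0014 0.0004 0 0 0" --pt "0 -0.0217 0.0011 0.0005 0 0 0" --pt "0 -0.026 0.0006 0.0006 0 0 0" --only "wrist"

```text
wrist_force: [-3.8, 3.7, 7.2]
```

```bash
python3 -c "
from h import *
stat(2);arc(11.8,20,6)"
```

```text
th 31.5 R 0.0759 z 0.2665 t 10.77 resist(first..): [5.1 3.9] radial [-1.3 -2.6] Fz 6.7
[0,-0.0038,-0.0022,0.0001,0,0,0],[0,-0.0074,-0.0046,0.0002,0,0,0],[0,-0.0108,-0.0072,0.0003,0,0,0],[0,-0.0142,-0.0101,0.0004,0,0,0],[0,-0.0173,-0.0131,0.0005,0,0,0],[0,-0.0203,-0.0162,0.0006,0,0,0],
```

Request:
pendant --pt "0 -0.0043 -0.0008 0.0001 0 0 0" --pt "0 -0.0085 -0.0018 0.0002 0 0 0" --pt "0 -0.0127 -0.0031 0.0003 0 0 0" --pt "0 -0.0167 -0.0046 0.0004 0 0 0" --pt "0 -0.0207 -0.0064 0.0005 0 0 0" --pt "0 -0.0246 -0.0083 0.0006 0 0 0" --only "wrist"

```text
wrist_force: [-3.2, 4.4, 7.3]
```

```bash
python3 -c "
from h import *
stat(2);arc(-8.2,20,6)"
```

```text
th 12.1 R 0.0761 z 0.2659 t 11.37 resist(first..): [5.  3.6] radial [-2.2 -2.9] Fz 6.9
[0,-0.0028,-0.0034,0.0001,0,0,0],[0,-0.0054,-0.0069,0.0002,0,0,0],[0,-0.0077,-0.0105,0.0003,0,0,0],[0,-0.0099,-0.0143,0.0004,0,0,0],[0,-0.0118,-0.0182,0.0005,0,0,0],[0,-0.0135,-0.0222,0.0006,0,0,0],
```

Request:
pendant --pt "0 -0.0038 -0.0022 0.0001 0 0 0" --pt "0 -0.0074 -0.0046 0.0002 0 0 0" --pt "0 -0.0108 -0.0072 0.0003 0 0 0" --pt "0 -0.0142 -0.0101 0.0004 0 0 0" --pt "0 -0.0173 -0.0131 0.0005 0 0 0" --pt "0 -0.0203 -0.0162 0.0006 0 0 0" --only "wrist"

```text
wrist_force: [-1.6, 4.4, 6.1]
```

```bash
python3 -c "
from h import *
stat(2);arc(-28.2,20,6)"
```

```text
th -7.3 R 0.0762 z 0.2654 t 11.97 resist(first..): [4.2 4.3] radial [-2.1 -2. ] Fz 5.8
[0,-0.0015,-0.0041,0.0001,0,0,0],[0,-0.0027,-0.0083,0.0002,0,0,0],[0,-0.0037,-0.0125,0.0003,0,0,0],[0,-0.0044,-0.0168,0.0004,0,0,0],[0,-0.0049,-0.0211,0.0005,0,0,0],[0,-0.0051,-0.0255,0.0006,0,0,0],
```

Request:
pendant --pt "0 -0.0028 -0.0034 0.0001 0 0 0" --pt "0 -0.0054 -0.0069 0.0002 0 0 0" --pt "0 -0.0077 -0.0105 0.0003 0 0 0" --pt "0 -0.0099 -0.0143 0.0004 0 0 0" --pt "0 -0.0118 -0.0182 0.0005 0 0 0" --pt "0 -0.0135 -0.0222 0.0006 0 0 0" --only "wrist"

```text
wrist_force: [0.1, 4.4, 6.4]
```

```bash
python3 -c "
from h import *
stat(2);arc(-48.2,20,6)"
```

```text
th -26.8 R 0.0761 z 0.2648 t 12.57 resist(first..): [4.  3.8] radial [-1.9 -1.4] Fz 5.9
[0,0.0000,-0.0044,0.0001,0,0,0],[0,0.0003,-0.0087,0.0002,0,0,0],[0,0.0008,-0.0130,0.0003,0,0,0],[0,0.0016,-0.0173,0.0004,0,0,0],[0,0.0027,-0.0215,0.0005,0,0,0],[0,0.0039,-0.0257,0.0006,0,0,0],
```

Request:
pendant --pt "0 -0.0015 -0.0041 0.0001 0 0 0" --pt "0 -0.0027 -0.0083 0.0002 0 0 0" --pt "0 -0.0037 -0.0125 0.0003 0 0 0" --pt "0 -0.0044 -0.0168 0.0004 0 0 0" --pt "0 -0.0049 -0.0211 0.0005 0 0 0" --pt "0 -0.0051 -0.0255 0.0006 0 0 0" --only "wrist"

```text
wrist_force: [3.2, 4.5, 5.2]
```

```bash
python3 -c "
from h import *
stat(2);arc(-68.2,20,6)"
```

```text
th -46.4 R 0.0758 z 0.2643 t 13.17 resist(first..): [5.4 4.2] radial [-1.  -1.2] Fz 5.1
[0,0.0015,-0.0041,0.0001,0,0,0],[0,0.0033,-0.0081,0.0002,0,0,0],[0,0.0052,-0.0119,0.0003,0,0,0],[0,0.0074,-0.0157,0.0004,0,0,0],[0,0.0099,-0.0193,0.0005,0,0,0],[0,0.0125,-0.0228,0.0006,0,0,0],
```

Request:
pendant --pt "0 0 -0.0044 0.0001 0 0 0" --pt "0 0.0003 -0.0087 0.0002 0 0 0" --pt "0 0.0008 -0.013 0.0003 0 0 0" --pt "0 0.0016 -0.0173 0.0004 0 0 0" --pt "0 0.0027 -0.0215 0.0005 0 0 0" --pt "0 0.0039 -0.0257 0.0006 0 0 0" --only "wrist"

```text
wrist_force: [4.6, 2.3, 5.7]
```

```bash
python3 -c "
from h import *
stat(2);arc(-88.2,20,6)"
```

```text
th -66.3 R 0.0756 z 0.2637 t 13.77 resist(first..): [5.2 3.6] radial [-0.3 -0.6] Fz 5.8
[0,0.0028,-0.0033,0.0001,0,0,0],[0,0.0058,-0.0065,0.0002,0,0,0],[0,0.0090,-0.0094,0.0003,0,0,0],[0,0.0124,-0.0122,0.0004,0,0,0],[0,0.0159,-0.0148,0.0005,0,0,0],[0,0.0195,-0.0171,0.0006,0,0,0],
```

Request:
pendant --pt "0 0.0015 -0.0041 0.0001 0 0 0" --pt "0 0.0033 -0.0081 0.0002 0 0 0" --pt "0 0.0052 -0.0119 0.0003 0 0 0" --pt "0 0.0074 -0.0157 0.0004 0 0 0" --pt "0 0.0099 -0.0193 0.0005 0 0 0" --pt "0 0.0125 -0.0228 0.0006 0 0 0" --only "wrist"

```text
wrist_force: [5.4, 0.2, 5.6]
```

```bash
python3 -c "
from h import *
stat(2);arc(-108.2,20,6)"
```

```text
th -86.0 R 0.0752 z 0.2632 t 14.37 resist(first..): [5.4 3.6] radial [ 0.2 -0.7] Fz 5.5
[0,0.0038,-0.0022,0.0001,0,0,0],[0,0.0077,-0.0041,0.0002,0,0,0],[0,0.0117,-0.0058,0.0003,0,0,0],[0,0.0158,-0.0072,0.0004,0,0,0],[0,0.0200,-0.0085,0.0005,0,0,0],[0,0.0242,-0.0094,0.0006,0,0,0],
```

Request:
pendant --pt "0 0.0028 -0.0033 0.0001 0 0 0" --pt "0 0.0058 -0.0065 0.0002 0 0 0" --pt "0 0.009 -0.0094 0.0003 0 0 0" --pt "0 0.0124 -0.0122 0.0004 0 0 0" --pt "0 0.0159 -0.0148 0.0005 0 0 0" --pt "0 0.0195 -0.0171 0.0006 0 0 0" --only "wrist"

```text
wrist_force: [7.1, -3.4, 6.5]
```

```bash
python3 -c "
from h import *
stat(2);arc(-128.2,20,6)"
```

```text
th -105.4 R 0.0748 z 0.2626 t 14.97 resist(first..): [7.7 5.5] radial [1.4 0.6] Fz 5.3
[0,0.0043,-0.0007,0.0001,0,0,0],[0,0.0086,-0.0012,0.0002,0,0,0],[0,0.0130,-0.0014,0.0003,0,0,0],[0,0.0173,-0.0014,0.0004,0,0,0],[0,0.0217,-0.0011,0.0005,0,0,0],[0,0.0260,-0.0006,0.0006,0,0,0],
```

The effort has started to rise, about +2 N. I'll go on by a short 10°.

Request:
pendant --pt "0 0.0038 -0.0022 0.0001 0 0 0" --pt "0 0.0077 -0.0041 0.0002 0 0 0" --pt "0 0.0117 -0.0058 0.0003 0 0 0" --only "wrist"

```text
wrist_force: [7.8, -4.7, 5.3]
```

```bash
python3 -c "
from h import *
stat(4)"
```

```text
th -114.8 R 0.0746 z 0.2624 t 15.42 resist(first..): [9.  7.4 6.2 6.6] radial [1.  0.3 0.6 0.1] Fz 5.2
```

Effort is 9.0 N running against about 5.1 N before touch (+3.9), and about 3.6 N more at rest. That is firm, so I'll let go, lift off and line up to fold the grip.

Request:
pendant --pt "1 0.0117 -0.0058 0 0 0 0" --pt "1 0.0117 -0.0058 0 0 0 0" --pt "1 0.0117 -0.0058 0 0 0 0" --pt "1 0.0117 -0.0058 0 0 0 0" --quiet true

```text
ok
```

```bash
python3 -c "
from h import *
stat(1);print(robot.get_obs()['width'],robot.get_obs()['wrist_force'])"
```

```text
th -127.5 R 0.0766 z 0.2601 t 15.80 resist(first..): [0.7] radial [-0.6] Fz 0.8
0.8768782266755237 [-0.04357776  0.6764899   0.19530987]
```

I made a mistake there. The shift is counted afresh in each command, so the hand slid about 13 mm onward along the pads while they opened. I'll lift clear and check the crank angle by eye.

Request:
pendant --pt "1 0 0 -0.03 0 0 0" --pt "1 0 0 -0.07 0 0 0" --pt "1 0 0 -0.1 0 0 0" --pt "0 -0.02 -0.07 -0.1 0 0 -24.7" --pt "0 -0.02 -0.07 -0.1 0 0 -24.7" --pt "0 -0.02 -0.07 -0.1 0 0 -24.7" --pt "0 -0.02 -0.07 -0.1 0 0 -24.7" --pt "0 -0.02 -0.07 -0.1 0 0 -24.7" --pt "0 -0.02 -0.07 -0.1 0 0 -24.7"

```text
clock: 16.6
eef_pos: [0.491, -0.1727, 0.3605]
tool_rot: [[-0.907, 0.422, -0.001], [0.422, 0.907, 0.0], [0.001, -0.0, -1.0]]
wrist_force: [0.3, 0.7, -0.4]
width: 0.145
gripper_force: 0.0
```

```bash
python3 - <<'E'
from h import *
import cv2
A=robot.get_image("scene")["image"][190:290,270:370]
B=robot.get_image("top")["image"][150:250,300:400]
f=lambda x:cv2.resize(x,(400,400),interpolation=cv2.INTER_CUBIC)
cv2.imwrite("pics/z5.png",np.hstack([f(A),f(B)]))
for th in (-115,-120,-125):
    p=np.r_[HUB+.075*np.array([np.cos(np.radians(th)),np.sin(np.radians(th))]),.301]
    print(th,((px("scene",p)-[270,190])*4).round(1),((px("top",p)-[300,150])*4+[400,0]).round(1))
E
```

```text
-115 [ 64.1 177.6] [717.1 180.2]
-120 [ 63.5 170.3] [711.4 190.2]
-125 [ 64.  162.9] [704.8 199.8]
```

View pics/z5.png

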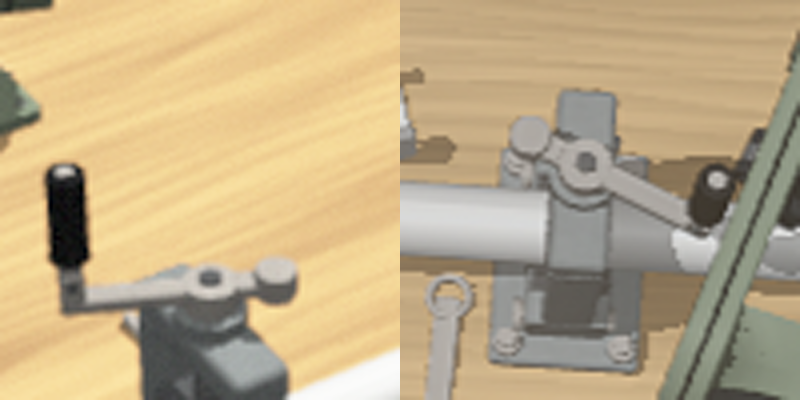

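The grip end shows at (64,172) on the left and (717,180) on the right, which puts the crank at about -116°. It stayed where I stopped winding, so the slip did no harm. Now I'll fold the grip.

```bash
python3 - <<'E'
from h import *
th=np.radians(-116);a=np.r_[np.cos(th),np.sin(th),0];P=np.r_[HUB,0.233]+.075*a
o=robot.get_obs();T=o["tool_rot"];p=o["eef_pos"]
print("width",o["width"])
s=lambda inw,up:(T.T@(P-a*inw+np.array([0,0,up])-p)).round(4)
print("start high",s(-.045,.127),"start low",s(-.045,.05))
for f in range(0,91,10):
    c,n=np.cos(np.radians(f)),np.sin(np.radians(f))
    print(f,(s(.05*n-.011*c-.0145,.05*c+.011*n)-s(-.045,.05)).round(4))
E
```

```text
width 0.005237981930342114
start high [-0.025   0.0263  0.0005] start low [-0.0251  0.0263  0.0775]
0 [-0.0004  0.0195  0.    ]
10 [-0.0005  0.0284 -0.0011]
20 [-0.0007  0.0373 -0.0007]
30 [-0.0009  0.046   0.0012]
40 [-0.001   0.0542  0.0046]
50 [-0.0012  0.0617  0.0095]
60 [-0.0013  0.0683  0.0155]
70 [-0.0014  0.0737  0.0226]
80 [-0.0015  0.0778  0.0305]
90 [-0.0016  0.0805  0.039 ]
```

Request:
pendant --pt "0 -0.025 0.026 0 0 0 0" --pt "0 -0.025 0.026 0 0 0 0" --pt "0 -0.025 0.026 0.04 0 0 0" --pt "0 -0.025 0.026 0.0775 0 0 0" --pt "0 -0.025 0.026 0.0775 0 0 0" --pt "0 -0.025 0.026 0.0775 0 0 0" --pt "0 -0.025 0.026 0.0775 0 0 0"

```text
clock: 17.28
eef_pos: [0.526, -0.1597, 0.2856]
tool_rot: [[-0.908, 0.42, 0.004], [0.42, 0.908, -0.001], [-0.004, 0.001, -1.0]]
wrist_force: [0.3, -0.6, 0.9]
width: -0.0
gripper_force: 0.0
```

Request:
pendant --pt "0 -0.0002 0.01 0 0 0 0" --pt "0 -0.0004 0.0195 0 0 0 0" --pt "0 -0.0005 0.0284 -0.001 0 0 0" --pt "0 -0.0007 0.0373 -0.0007 0 0 0" --pt "0 -0.0009 0.046 0.0012 0 0 0" --pt "0 -0.001 0.0542 0.0046 0 0 0"

```text
clock: 17.78
eef_pos: [0.5491, -0.1096, 0.2795]
tool_rot: [[-0.908, 0.419, 0.002], [0.419, 0.908, -0.0], [-0.002, 0.001, -1.0]]
wrist_force: [-0.1, -0.8, 1.6]
width: 0.001
gripper_force: 0.7
```

Request:
pendant --pt "0 -0.0002 0.0075 0.005 0 0 0" --pt "0 -0.0003 0.0141 0.011 0 0 0" --pt "0 -0.0004 0.0195 0.018 0 0 0" --pt "0 -0.0005 0.0236 0.026 0 0 0" --pt "0 -0.0006 0.0263 0.0345 0 0 0" --pt "0 -0.0006 0.0263 0.0355 0 0 0" --pt "0 -0.0006 0.0263 0.0355 0 0 0"

```text
clock: 18.37
eef_pos: [0.5617, -0.0879, 0.2467]
tool_rot: [[-0.908, 0.42, 0.007], [0.42, 0.908, -0.003], [-0.008, 0.001, -1.0]]
wrist_force: [-0.9, 0.2, 17.5]
width: 0.002
gripper_force: 8.7
```

Request:
pendant --pt "0 0 0 -0.03 0 0 0" --pt "0 0 0 -0.07 0 0 0" --pt "0 0 0 -0.11 0 0 0" --pt "0 0.05 -0.14 -0.14 0 0 0" --pt "0 0.05 -0.14 -0.14 0 0 0" --pt "0 0.05 -0.14 -0.14 0 0 0" --pt "0 0.05 -0.14 -0.14 0 0 0" --pt "0 0.05 -0.14 -0.14 0 0 0" --pt "0 0.05 -0.14 -0.14 0 0 0" --pt "0 0.05 -0.14 -0.14 0 0 0"

```text
clock: 19.2
eef_pos: [0.4558, -0.1929, 0.3822]
tool_rot: [[-0.907, 0.42, -0.001], [0.42, 0.907, 0.001], [0.002, 0.001, -1.0]]
wrist_force: [-0.4, -0.0, -1.1]
width: -0.001
gripper_force: 0.0
```

```bash
python3 - <<'E'
from h import *
import cv2
A=robot.get_image("scene")["image"][190:290,270:370]
B=robot.get_image("top")["image"][150:250,300:400]
f=lambda x:cv2.resize(x,(400,400),interpolation=cv2.INTER_CUBIC)
cv2.imwrite("pics/z6.png",np.hstack([f(A),f(B)]))
E
```

```text
(no output)
```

View pics/z6.png

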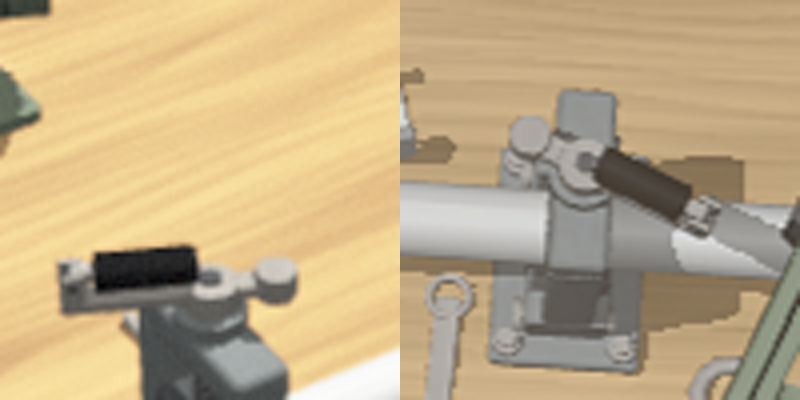

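The sleeve lies flat and parallel over the arm, from (97,270) to (197,262) in the left panel. The crank angle hasn't changed and the arm is clear, so I'm handing in.

```bash
python3 -c "
from workcell import robot
print(robot.hand_in())"
```

```text
the job is handed in; nothing more can be done
None
```

I clamped the tube at about 4 N above the running effort, folded the grip flat and handed the job in at about 19 s with the arm clear; the hand-in returned no verdict, and one mistyped row slid the hand about 13 mm as it let go, after which the pictures showed the crank within about 2° of where winding stopped.

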